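# Swing a gearbox cover home in its drilling fixture

## Task

The gearbox cover is hung on the fixture's pivot stud. Push it near its free corner so that it swings round the stud until its long edge meets the stop screw, and press it there firmly but gently for about half a second (around 14 N, never more than 20 N on the cover, screw or keeper). Leaving the cover home, then swing the keeper all the way over it to its end stop, let go, and leave the other things where they lie.

Things in the scene. Friction and masses are not known exactly. Their poses are not given: they have to be found in the camera images.
- fixture: Steel base plate fixed on the bench, 300 x 260 mm (its x, y), 18 mm thick; origin at its underside's centre, z up. Pivot stud (12 mm thick, 30 mm washer and nut on top, up to z = 43.5 mm) at x = -70, y = -60 mm; the keeper's pivot post at x = 117, y = -30 mm.
- stop: Dark steel stop block fixed on the base plate, 34 (x) x 26 (y) x 32 mm high, axes as the fixture's; origin at its underside's centre (fixture x = 55, y = -118, z = 18 mm). From its +y face a 10 mm thick stop screw sticks out towards the cover, 8 mm above the plate, by 15 to 35 mm: set differently each time and not measured, so it must be felt. Screw and block do not give.
- cover: Cast aluminium gearbox cover, loose, 170 x 95 x 14 mm, about 0.4 to 0.7 kg, flat on the base plate with its corner hole round the pivot stud (1.5 mm play). Origin: hole centre, underside. Spans its own x = -20 to 150, y = -20 to 75 mm. A boss 52 mm wide, 12 mm high stands at x = 65, y = 32. Sliding takes about 2 to 5 N at the far corner; no spring-back.
- keeper (a joint): Swing keeper: flat steel finger 82 x 22 x 10 mm on an upright post beyond the cover's far end, passing 1.5 mm over the cover. Value in rad: 0 closed (end stop; finger points along the fixture's -x, over the home cover); grows counter-clockwise from above as it opens, 1.3 to 1.9 at the start. Takes about 3 N at the handle and stays where left.
- keeper_pivot (a point): On the keeper's pivot axis, at the top of the flat finger, 43.5 mm above the bench.
- keeper_handle (a point): Top centre of the keeper's upright black round handle, 16 mm thick, 38 mm high, 45 mm from the pivot axis; this point is 81.5 mm above the bench.
- cover_corner (a point): Top of the cover's free far corner (cover x = 150, y = 75, z = 14 mm). At the start the cover is turned 0.4 to 0.8 rad counter-clockwise (from above) from the fixture's x axis. Home is clockwise: there the cover's edge y = -20 meets the screw at about cover x = 125, with its x axis along the fixture's x, give or take 0.08 rad as the screw is set.
- bearing: Bystander: small steel bearing ring, 30 mm wide, 11 mm high, on the base plate; origin at its underside's centre.
- socket: Bystander: steel wrench socket, 26 mm wide, 34 mm high, standing on the base plate; origin at its underside's centre.
- wrench: Bystander: wrench lying on the bench to the left of the fixture; origin under its middle.
- screwdriver: Bystander: screwdriver lying on the bench to the right; origin under its middle.
- oil_bottle: Bystander: grey bottle, 60 mm wide, 160 mm high, beyond the fixture; origin at its underside's centre.
- tin: Bystander: open tin, 90 mm wide, 100 mm high, beyond the fixture; origin at its underside's centre.
Mind the look-alikes: they are no part of the job. Several things have the shape of the cover; the one meant has the colours described above.

How it is judged:
On the way, in this order (a step that is already met when the one before it is completed fails the run):
1. the cover is pressed against the stop screw with more than 6 N for 0.2 s, the keeper still open (contact force between cover and stop above 6 N and value of joint keeper above 0.8 rad), for 0.2 s.
2. then the keeper is swung shut (within 0.08 rad) (value of joint keeper below 0.08 rad), for 0.2 s.
At the end, for the whole second after the job is handed in: the keeper is closed (within 0.08 rad of its end stop), the cover lies flat and still on its stud, its long edge within 0.1 rad of the fixture's x axis (value of joint keeper below 0.08 rad and angle between the x axis of cover and the x axis of fixture, either way round below 0.1 rad and angle between cover's own z axis and vertical below 0.03 rad and linear speed of cover below 0.01 m/s); the robot touches nothing.
It fails at once if the robot pushes the cover with more than 20 N (contact force between any of the arm, the fingers and cover above 20 N).
It fails at once if the cover is pressed on the stop screw with more than 20 N (contact force between cover and stop above 20 N).
It fails at once if the robot pushes the keeper with more than 20 N (contact force between any of the arm, the fingers and keeper above 20 N).
It fails at once if a bystander is shifted by more than 15 mm (distance of any of bearing, socket, wrench, screwdriver, oil_bottle, tin from where it was at the start of the episode above 0.015 m).
It also fails if it takes over 64 s, if anything falls off the work surface, if the arm or the gripper's body presses on something with over 40 N, if the wrist force passes 120 N, or if a joint passes its speed limit or range.

## Robot

A 6-joint arm with a two-finger parallel gripper is mounted at the origin on the work surface. World frame = base frame: x ahead of the robot, y to its left, z up, the work surface at z = 0. Lengths are in m, angles in rad, forces in N, time in s.
With the tool pointing down it reaches from about 0.375 to 0.9 m from the base axis. Payload 3.1 kg.
Tool frame: the origin (TCP) lies midway between the tips of the shut fingers; the grasp point (between the pads) lies 19 mm behind it; z points along the fingers, y is the line along which they close (so a half turn about z gives the same grasp; the last joint's range is limited). The gripper opens to 85 mm and grips with 20 to 120 N. Pads are 22 mm wide; open, the fingers measure 114 mm over their backs; the gripper's body (76 mm by 85 mm) begins 54 mm behind the grasp point. The pads swing forward as they close: fully open they stand 13 mm farther back than shut.
Start: joints at [1.121, 0.527, 1.433, -0, 1.181, -0.178], TCP at [0.168, 0.602, 0.231] pointing down, gripper open.
Joint ranges: [-3.08, 3.08], [-0.75, 2.2], [0.22, 2.44], [-1.43, 4.57], [0, 2.65], [-2.85, 2.85]. Speed limits (rad/s): [2.79, 2.79, 3.14, 3.14, 3.14, 3.14].

## Interface

Orientations are given as a unit quaternion [x, y, z, w].
In Python, from station import manip gives the robot as it stands. The module is installed in compiled form; this text tells all that it offers.
- The arm moves only by the tool apply_moves, never from a script. Its arguments are lists of equal length, an entry for each row: "claw": the gripper's target within -1 to 1 (fully open at 1, half-way at 0, shut at -1); "travel": the shift along the tool's x, y, z scaled (see below), a list of three; "turn": the turn, a rotation vector about the tool's x, y, z scaled (see below), a list of three. In form: {"claw": [claw, ...], "travel": [[dx, dy, dz], ...], "turn": [[rx, ry, rz], ...]}. A call has 1 to 5 rows; each row is the pose to reach, as a shift and turn from the pose commanded when the call began, along the tool's axes at that moment, turning the shorter way round; what a row does not reach only later rows make up. The controller multiplies each number of a shift by 800 mm and each number of a turn by 180 degrees. A row lasts 1/12 s, in which the tool goes at most 41.7 mm and 7.16 degrees, less where a joint would pass 70% of its speed; a pose out of reach is approached as far as the arm can. A call with a number of a shift or a turn outside -1 to 1 is refused whole. A call with a gripper value outside its range is refused whole. The fingers move at their own pace and stop on an object; "newtons" is the grip in N (left out, the last holds). Time passes only in rows, so rows that repeat a pose let the fingers close. It gives the time, the measured TCP pose, the force, the opening and the grip force at its end, in the units of the state.
- manip.sense(): the state, without advancing time (a new reading comes with each control period).
- manip.snapshot(name): name is "scene" or "top" or "wrist"; returns a dict with "pixels" (420x560x3 uint8, red, green, blue), "depth" (420x560 float32, m along the optical axis (not along the pixel's ray), 0 where there is no reading), "intrinsics" (3x3 intrinsics, pixels), "R" (3x3) and "t" (3): a world point X has camera coordinates R X + t. Camera axes: x right, y down, z forward; pixel columns grow to the right and rows downward; lengths in m; the calibration is good to about 2 mm. A picture is of the moment at which its call begins.
- manip.sign_off(): hands the job in; it is judged then, once.
The state is a dict: "t": time; "q": joint angles; "qd": joint speeds; "tau": joint torques, N m; "tcp_pos": TCP position; "tool_rot": TCP orientation; "force": force on the tool from outside, world axes, zero at the start; "ft_torque": the same for the moment, N m; "finger_gap": opening from 0.0 (shut) to 1.0 (fully open); "gripper_force": force on a finger pad.
Only numpy, scipy, OpenCV 4.12 (cv2) and the standard library are available. Lean on these libraries where they do the work, as an engineer would, in place of code of your own. Each camera call takes 0.05 s, during which the arm holds its last target. There are 200 camera calls.

## Working session

There is one attempt and no reset: what is moved stays moved. The work goes in short steps, Python scripts to look and compute and a tool call to move; the robot and the scene stay as the last step left them, time stands still between calls to the robot, and variables do not carry over. Pictures are saved under pics/ and viewed, at most 10 in all, crops included, and the job is handed in when it is done.

Besides the shell and the picture viewer there is one more tool, called after "Request:" as a command line: name --argument value ..., lists and objects as JSON in quotes. apply_moves: Moves the arm, as the interface text tells. Shifts and turns lie within -1 to 1; 1 stands for 800 mm of shift or 180 degrees of turn. Its arguments: {"type":"object","properties":{"claw":{"type":"array","items":{"type":"number"}},"travel":{"type":"array","items":{"type":"array","items":{"type":"number"}}},"turn":{"type":"array","items":{"type":"array","items":{"type":"number"}}},"newtons":{"type":"number"}},"required":["claw","travel","turn"]}

```bash
mkdir -p pics; python3 - <<'E'
from station import manip
import cv2,numpy as np
for n in("scene","top"):
    s=manip.snapshot(n); cv2.imwrite(f"pics/{n}0.png",s["pixels"][:,:,::-1]); np.savez(f"{n}0.npz",**s)
    print(n,s["intrinsics"].tolist(),s["R"].round(3).tolist(),s["t"].round(3).tolist())
print(manip.sense())
E
```

```text
scene [[501.870860737241, 0.0, 273.4151130069145], [0.0, 501.870860737241, 204.7257282908882], [0.0, 0.0, 1.0]] [[0.123, 0.992, -0.017], [0.689, -0.098, -0.718], [-0.714, 0.077, -0.696]] [-0.048, -0.337, 1.695]
top [[388.6963832218792, 0.0, 283.4770392155017], [0.0, 388.6963832218792, 208.17513772047977], [0.0, 0.0, 1.0]] [[0.015, -1.0, -0.003], [-0.994, -0.015, -0.108], [0.108, 0.004, -0.994]] [-0.002, 0.575, 1.066]
{'t': 0.1, 'q': array([ 1.12047930e+00,  5.28384570e-01,  1.43379466e+00, -2.88857592e-05,
        1.18137456e+00, -1.78450807e-01]), 'qd': array([-1.34891978e-03, -2.51529824e-03, -2.79958359e-03, -4.98069932e-04,
       -6.27134390e-05, -3.84064866e-04]), 'tau': array([-2.56833000e-04, -4.43302703e+01, -1.78585249e+01, -1.78950222e-04,
        3.86785367e-03,  6.43525297e-06]), 'tcp_pos': array([0.16749406, 0.60146564, 0.23041796]), 'tool_rot': array([ 1.35509362e-01,  9.90775581e-01, -9.36641681e-04, -2.90521478e-04]), 'force': array([ 1.11969547, -0.47519906, -0.08998632]), 'ft_torque': array([ 0.01056584, -0.00088222, -0.04646599]), 'gripper_force': 0.0, 'finger_gap': 1.0007232343315866}
```

View pics/top0.png

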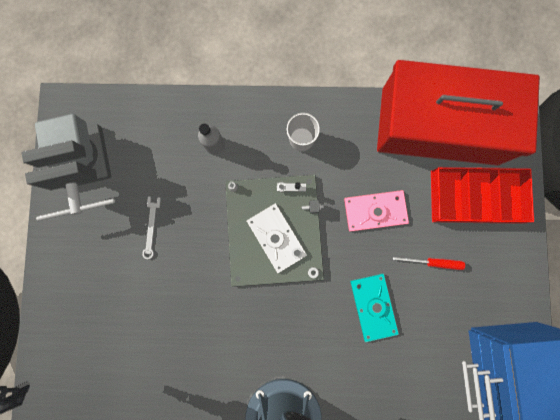

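View pics/scene0.png

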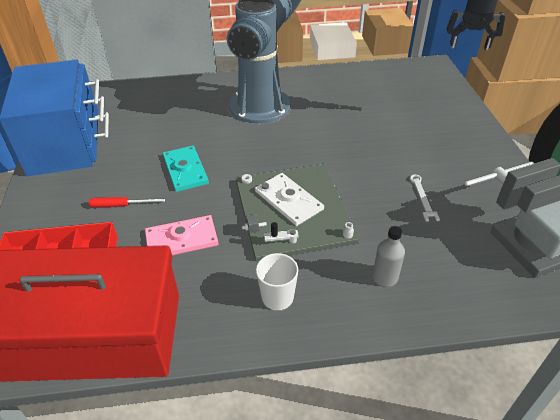

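Candidates for the cover: white/aluminium plate (275,238) on the fixture, pink (377,211) and teal (375,308) on the bench. I choose the white one, which hangs on the stud at (297,253). The bearing is at (313,272), the socket at (232,185), the stop at (313,208), and the keeper at (290,187) with its black handle. I'll check this in a close crop.

```bash
cat > h.py <<'E'
import numpy as np,cv2
def world(s,u,v,z):
    K,R,t=s["intrinsics"],s["R"],s["t"]; d=R.T@np.linalg.solve(K,[u,v,1.]); c=-R.T@t
    return c+d*(z-c[2])/d[2]
def cloud(s):
    K,R,t=s["intrinsics"],s["R"],s["t"]; D=s["depth"]; v,u=np.indices(D.shape)
    P=np.stack([(u-K[0,2])/K[0,0]*D,(v-K[1,2])/K[1,1]*D,D],-1)
    return (P-t)@R
def proj(s,X):
    p=s["intrinsics"]@(s["R"]@np.asarray(X,float)+s["t"]); return p[:2]/p[2]
E
python3 - <<'E'
from h import *
s=dict(np.load("top0.npz")); P=cloud(s)
a=s["pixels"][165:295,215:345,::-1]; b=cv2.resize(a,None,fx=4.6,fy=4.6,interpolation=cv2.INTER_CUBIC)
cv2.imwrite("pics/crop0.png",b)
# plate outline from depth
m=(P[...,2]>.010)&(P[...,2]<.026)
sub=np.zeros_like(m);sub[165:295,215:345]=1
m&=sub; print("plate n",m.sum(),"z",np.median(P[m][:,2]))
m2=(P[...,2]>.010)&sub.astype(bool)
n,l,st,ce=cv2.connectedComponentsWithStats(m2.astype(np.uint8)); i=1+st[1:,4].argmax()
Q=P[l==i][:,:2].astype(np.float32)
r=cv2.minAreaRect(Q*1000); print("plate rect mm",r,cv2.boxPoints(r))
mc=(P[...,2]>.029)&(P[...,2]<.036)&(l==i)
n2,l2,st2,c2=cv2.connectedComponentsWithStats(mc.astype(np.uint8));j=1+st2[1:,4].argmax()
r=cv2.minAreaRect((P[l2==j][:,:2]*1000).astype(np.float32)); print("cover",r,cv2.boxPoints(r),np.median(P[l2==j][:,2]))
for lo,hi in((.037,.050),(.050,.1)):
    n3,l3,st3,c3=cv2.connectedComponentsWithStats(((P[...,2]>lo)&(P[...,2]<hi)&sub.astype(bool)).astype(np.uint8))
    for k in range(1,n3):
        if st3[k,4]>2: q=P[l3==k]; print(lo,st3[k,4],c3[k].round(1),q.mean(0).round(4),q[:,2].max().round(3))
E
```

```text
plate n 7036 z 0.017715764132438375
plate rect mm ((516.1555786132812, 26.566680908203125), (300.0193176269531, 274.8028259277344), 4.977641582489014) [[ 354.78973  150.43402]
 [ 378.6336  -123.33243]
 [ 677.5214   -97.30066]
 [ 653.67755  176.46579]]
cover ((491.589111328125, 25.75408935546875), (169.88352966308594, 95.14220428466797), 31.990201950073242) [[394.3448    21.101025]
 [444.7487   -59.592762]
 [588.83344   30.407154]
 [538.42957  111.10094 ]] 0.031982247872650284
0.037 196 [290.2 187.5] [ 0.6327 -0.0118  0.0436] 0.05
0.037 23 [232.8 187. ] [0.6317 0.1492 0.0438] 0.05
0.037 80 [314.1 206. ] [ 0.581  -0.0789  0.0477] 0.05
0.037 255 [274.7 238.6] [0.489  0.0293 0.0437] 0.049
0.037 50 [296.3 252.6] [ 0.4516 -0.0311  0.0419] 0.047
0.05 31 [231.2 185.1] [0.6357 0.1527 0.0523] 0.056
0.05 36 [297.3 185.7] [ 0.6325 -0.0307  0.0763] 0.084
0.05 5 [281.2 185.8] [0.6357 0.0134 0.0523] 0.055
0.05 14 [314.9 204.2] [ 0.5856 -0.0809  0.0515] 0.056
0.05 18 [313.4 209.6] [ 0.5704 -0.0768  0.0523] 0.054
```

View pics/crop0.png

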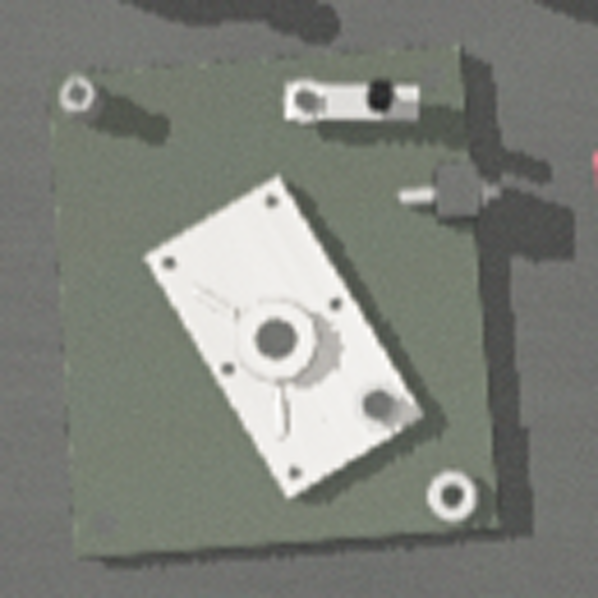

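The crop confirms the white cover with boss at (275,340) on the stud at (380,405). Stop screw tip is at (400,195), the keeper handle at (380,95), the bearing at (452,495) and the socket at (77,93).

The fit agrees with the given sizes: fixture yaw is about 5°, and its centre is about (515.5, 33.9) mm. The cover measures 170x95 and is turned 27° from the fixture. The handle is 45 mm from the pivot, with the keeper at about 1.44 rad.

First move: shut the fingers, and turn the tool so that its x is the fixture's -x and its y is the fixture's +y.

Request:
apply_moves --claw '[-1,-1,-1,-1,-1]' --travel '[[-0.2,-0.16,0.05],[-0.2,-0.16,0.05],[-0.2,-0.16,0.05],[-0.2,-0.16,0.05],[-0.2,-0.16,0.05]]' --turn '[[0,0,-0.1143],[0,0,-0.1143],[0,0,-0.1143],[0,0,-0.1143],[0,0,-0.1143]]'

```text
t: 0.52
tcp_pos: [0.2863, 0.4363, 0.1913]
tool_rot: [-0.044, 0.999, -0.0, -0.0]
force: [-0.1, 0.7, -0.6]
finger_gap: 0.3
gripper_force: 0.0
```

```bash
cat >> h.py <<'E'
from scipy.spatial.transform import Rotation as Ro
YAW=np.radians(5.0); O=np.array([.5155,.0339]); RF=np.array([[np.cos(YAW),-np.sin(YAW)],[np.sin(YAW),np.cos(YAW)]])
def go(fx,fy,z):  # scaled tool travel to fixture mm (fx,fy), world z mm, from measured pose
    from station import manip
    s=manip.sense(); p=s["tcp_pos"]; R=Ro.from_quat(s["tool_rot"]).as_matrix()
    w=np.r_[O+RF@np.array([fx,fy])/1000,z/1000]
    f=RF.T@(p[:2]-O)*1000
    print("t",round(s["t"],2),"fix",f.round(1),"z",(p[2]*1e3).round(1),"gap",round(s["finger_gap"],2),"Ff",(RF.T@s["force"][:2]).round(1),s["force"][2].round(1),"ytool deg",np.degrees(np.arctan2(R[1,1],R[0,1])).round(2),"tilt",R[2,2].round(4))
    print("travel",(R.T@(w-p)/.8).round(4))
E
python3 -c "
from h import *
go(-3,95,150)"
```

```text
t 0.52 fix [-193.2  420.8] z 191.3 gap 0.3 Ff [-0.   0.7] -0.6 ytool deg 95.07 tilt -1.0
travel [-0.2373 -0.4076  0.0516]
```

Request:
apply_moves --claw '[-1,-1,-1,-1,-1]' --travel '[[-0.12,-0.205,0.03],[-0.12,-0.205,0.03],[-0.12,-0.205,0.03],[-0.12,-0.205,0.03],[-0.12,-0.205,0.03]]' --turn '[[0,0,0],[0,0,0],[0,0,0],[0,0,0],[0,0,0]]'

```text
t: 0.93
tcp_pos: [0.3976, 0.2799, 0.1672]
tool_rot: [-0.043, 0.999, -0.0, -0.0]
force: [-0.7, 0.8, 0.2]
finger_gap: 0.006
gripper_force: 0.0
```

Request:
apply_moves --claw '[-1,-1,-1,-1,-1]' --travel '[[-0.117,-0.203,0.02],[-0.117,-0.203,0.02],[-0.117,-0.203,0.02],[-0.117,-0.203,0.02],[-0.117,-0.203,0.02]]' --turn '[[0,0,0],[0,0,0],[0,0,0],[0,0,0],[0,0,0]]'

```text
t: 1.35
tcp_pos: [0.5063, 0.1256, 0.1514]
tool_rot: [-0.042, 0.999, -0.001, 0.001]
force: [0.9, 0.5, -0.6]
finger_gap: -0.002
gripper_force: 0.0
```

```bash
python3 -c "
from h import *
go(-3,95,24)"
```

```text
t 1.35 fix [-1.2 92.1] z 151.4 gap -0.0 Ff [1.  0.5] -0.6 ytool deg 94.83 tilt -1.0
travel [0.0027 0.0038 0.1593]
```

Request:
apply_moves --claw '[-1,-1,-1,-1,-1]' --travel '[[0.003,0.004,0.05],[0.003,0.004,0.09],[0.003,0.004,0.13],[0.003,0.004,0.15],[0.003,0.004,0.158]]' --turn '[[0,0,0],[0,0,0],[0,0,0],[0,0,0],[0,0,0]]'

```text
t: 1.77
tcp_pos: [0.4986, 0.1319, 0.0225]
tool_rot: [-0.043, 0.999, 0.0, -0.003]
force: [0.2, -0.2, -0.2]
finger_gap: 0.002
gripper_force: 0.0
```

Request:
apply_moves --claw '[-1,-1,-1]' --travel '[[0,0,0],[0,0,0],[0,0,0]]' --turn '[[0,0,0],[0,0,0],[0,0,0]]'

```text
t: 2.02
tcp_pos: [0.5016, 0.1324, 0.0265]
tool_rot: [-0.044, 0.999, -0.0, 0.001]
force: [0.7, 0.3, 0.2]
finger_gap: 0.002
gripper_force: 0.0
```

```bash
python3 -c "
from h import *
from station import manip
go(3.5,81.7,24)
S=manip.snapshot('top');cv2.imwrite('pics/t1.png',cv2.resize(S['pixels'][150:300,205:355,::-1],None,fx=4,fy=4))"
```

```text
t 2.02 fix [-5.2 99.4] z 26.5 gap 0.0 Ff [0.7 0.2] 0.2 ytool deg 95.01 tilt -1.0
travel [-0.0109 -0.0221  0.0032]
```

View pics/t1.png

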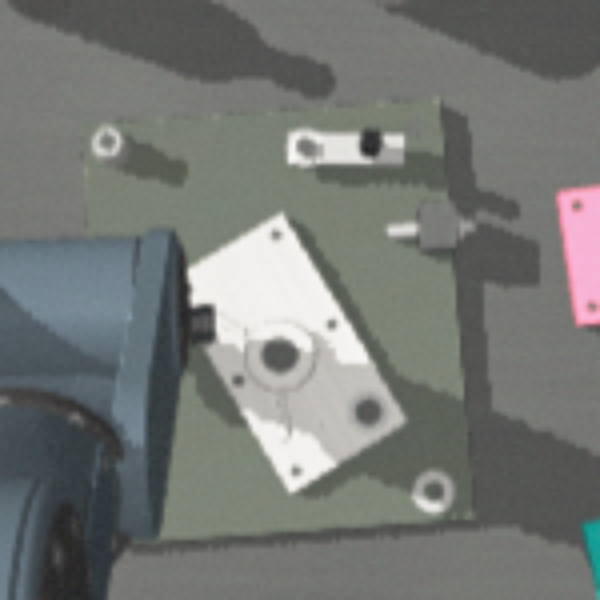

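The tool tip, at about (200,325) in this crop, stands just left of the cover's free edge, and nothing has been disturbed. Now I make contact gently.

Request:
apply_moves --claw '[-1,-1,-1,-1,-1]' --travel '[[-0.003,-0.005,0.001],[-0.006,-0.01,0.002],[-0.009,-0.015,0.002],[-0.011,-0.02,0.002],[-0.012,-0.025,0.002]]' --turn '[[0,0,0],[0,0,0],[0,0,0],[0,0,0],[0,0,0]]'

```text
t: 2.48
tcp_pos: [0.5127, 0.1126, 0.0241]
tool_rot: [-0.043, 0.999, -0.0, 0.001]
force: [0.3, 0.5, -0.3]
finger_gap: -0.0
gripper_force: 0.2
```

```bash
cat >> h.py <<'E'
def arc(th,a=133,push=0):  # tool centre (fixture mm) with its corner on the cover's edge at cover x=a, angle th deg
    c,s=np.cos(np.radians(th)),np.sin(np.radians(th))
    return np.array([-70+a*c-75*s-11, -60+a*s+75*c+14.5])
E
python3 -c "
from h import *
for th in range(27,-6,-3):print(th,arc(th).round(1))
go(*arc(24),24)"
```

```text
27 [ 3.5 81.7]
24 [10.  77.1]
21 [16.3 72.2]
18 [22.3 66.9]
15 [28.1 61.4]
12 [33.5 55.5]
9 [38.6 49.4]
6 [43.4 43. ]
3 [47.9 36.4]
0 [52.  29.5]
-3 [55.7 22.4]
t 2.48 fix [ 4.1 78.6] z 24.1 gap -0.0 Ff [0.4 0.5] -0.3 ytool deg 94.98 tilt -1.0
travel [-0.0074 -0.0019  0.0001]
```

Request:
apply_moves --claw '[-1,-1,-1,-1,-1]' --travel '[[-0.004,-0.003,0],[-0.008,-0.006,0],[-0.012,-0.009,0],[-0.016,-0.012,0],[-0.02,-0.015,0]]' --turn '[[0,0,0],[0,0,0],[0,0,0],[0,0,0],[0,0,0]]'

```text
t: 2.9
tcp_pos: [0.5289, 0.1026, 0.0238]
tool_rot: [-0.044, 0.999, 0.0, -0.0]
force: [-1.8, 2.2, 1.5]
finger_gap: -0.002
gripper_force: 1.4
```

```bash
python3 -c "
from h import *
go(*arc(15),24)"
```

```text
t 2.9 fix [19.3 67.3] z 23.8 gap -0.0 Ff [-1.6  2.4] 1.5 ytool deg 95.01 tilt -1.0
travel [-0.0109 -0.0074 -0.0003]
```

Contact at about 3 N, and the cover is moving. I follow the arc.

Request:
apply_moves --claw '[-1,-1,-1,-1,-1]' --travel '[[-0.004,-0.003,0],[-0.007,-0.006,0],[-0.01,-0.0095,0],[-0.0135,-0.013,0],[-0.017,-0.0165,0]]' --turn '[[0,0,0],[0,0,0],[0,0,0],[0,0,0],[0,0,0]]'

```text
t: 3.32
tcp_pos: [0.544, 0.0904, 0.0238]
tool_rot: [-0.044, 0.999, -0.0, 0.0]
force: [-2.1, 1.8, 0.2]
finger_gap: 0.0
gripper_force: 1.2
```

```bash
python3 -c "
from h import *
go(*arc(7),24)"
```

```text
t 3.32 fix [33.4 53.8] z 23.8 gap 0.0 Ff [-1.9  2. ] 0.2 ytool deg 95.0 tilt -1.0
travel [-0.0106 -0.0108 -0.0003]
```

Request:
apply_moves --claw '[-1,-1,-1,-1,-1]' --travel '[[-0.0025,-0.0025,0],[-0.005,-0.005,0],[-0.007,-0.0075,0],[-0.009,-0.01,0],[-0.0105,-0.0125,0]]' --turn '[[0,0,0],[0,0,0],[0,0,0],[0,0,0],[0,0,0]]'

```text
t: 3.73
tcp_pos: [0.5533, 0.0813, 0.0238]
tool_rot: [-0.044, 0.999, -0.0, 0.0]
force: [-0.3, 1.2, 0.0]
finger_gap: 0.003
gripper_force: 1.1
```

```bash
python3 -c "
from h import *
go(*arc(3),24)"
```

```text
t 3.73 fix [41.8 43.9] z 23.8 gap 0.0 Ff [-0.2  1.2] 0.0 ytool deg 95.0 tilt -1.0
travel [-0.0077 -0.0094 -0.0002]
```

Request:
apply_moves --claw '[-1,-1,-1,-1,-1]' --travel '[[-0.0006,-0.0008,0],[-0.0012,-0.0016,0],[-0.0017,-0.0024,0],[-0.0022,-0.0032,0],[-0.0026,-0.004,0]]' --turn '[[0,0,0],[0,0,0],[0,0,0],[0,0,0],[0,0,0]]'

```text
t: 4.15
tcp_pos: [0.5555, 0.0785, 0.0239]
tool_rot: [-0.044, 0.999, 0.0, 0.0]
force: [0.3, 2.0, -0.5]
finger_gap: 0.0
gripper_force: 1.2
```

Request:
apply_moves --claw '[-1,-1,-1,-1,-1]' --travel '[[-0.0005,-0.0008,0],[-0.001,-0.0016,0],[-0.0015,-0.0024,0],[-0.002,-0.0032,0],[-0.0025,-0.004,0]]' --turn '[[0,0,0],[0,0,0],[0,0,0],[0,0,0],[0,0,0]]'

```text
t: 4.57
tcp_pos: [0.5577, 0.0754, 0.0239]
tool_rot: [-0.044, 0.999, 0.0, 0.0]
force: [-0.7, 2.8, -0.7]
finger_gap: -0.001
gripper_force: 1.3
```

```bash
python3 -c "
from h import *
go(*arc(2),24)
from station import manip
S=manip.snapshot('top');cv2.imwrite('pics/t2.png',cv2.resize(S['pixels'][160:290,215:345,::-1],None,fx=4.6,fy=4.6))"
```

```text
t 4.57 fix [45.6 37.7] z 23.9 gap -0.0 Ff [-0.4  2.8] -0.7 ytool deg 95.0 tilt -1.0
travel [-0.0046 -0.0044 -0.0002]
```

View pics/t2.png

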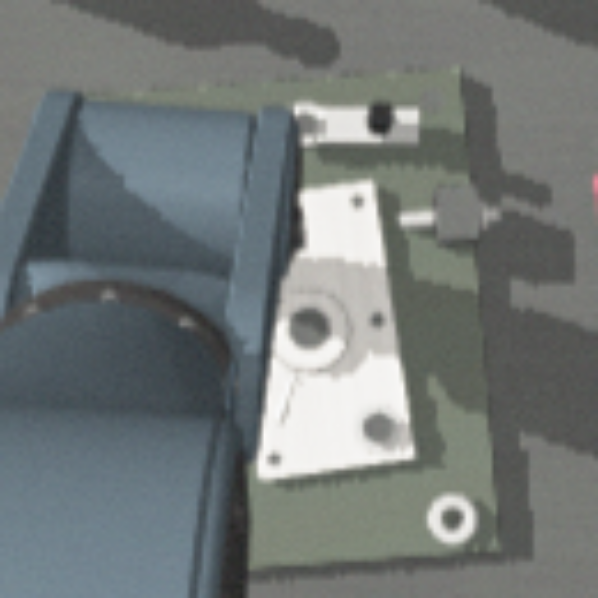

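The cover is swinging well. The gap between its edge (383,218) and the screw tip (400,218) is about 8–10 mm, and the keeper is still open. I continue slowly.

Request:
apply_moves --claw '[-1,-1,-1,-1,-1]' --travel '[[-0.0008,-0.0014,0],[-0.0016,-0.0028,0],[-0.0024,-0.0042,0],[-0.0032,-0.0056,0],[-0.0039,-0.0065,0]]' --turn '[[0,0,0],[0,0,0],[0,0,0],[0,0,0],[0,0,0]]'

```text
t: 5.03
tcp_pos: [0.5614, 0.0704, 0.0239]
tool_rot: [-0.044, 0.999, 0.0, 0.0]
force: [1.0, 3.6, -0.4]
finger_gap: -0.001
gripper_force: 1.4
```

Request:
apply_moves --claw '[-1,-1,-1,-1]' --travel '[[-0.0003,-0.0006,0],[-0.0006,-0.0012,0],[-0.0009,-0.0018,0],[-0.0012,-0.0024,0]]' --turn '[[0,0,0],[0,0,0],[0,0,0],[0,0,0]]'

```text
t: 5.37
tcp_pos: [0.5625, 0.0687, 0.0239]
tool_rot: [-0.044, 0.999, 0.0, 0.0]
force: [0.9, 3.4, -0.4]
finger_gap: 0.002
gripper_force: 1.7
```

```bash
python3 -c "
from h import *
go(*arc(0),24)
from station import manip
S=manip.snapshot('top');P=cloud(S);m=abs(P[...,2]-.032)<.003
m[:165]=0;m[290:]=0;m[:,:255]=0;m[:,345:]=0
n,l,st,c=cv2.connectedComponentsWithStats(m.astype(np.uint8));j=1+st[1:,4].argmax();Q=(P[l==j][:,:2]-O)@RF*1000
# right edge: min y per x bin
b=[(x,Q[(Q[:,0]>x)&(Q[:,0]<x+10),1].min()) for x in range(-80,70,10)]
b=np.array(b);print(b.round(1).tolist(),np.degrees(np.polyfit(b[:,0],b[:,1],1)[0]))
from h import world
for u in (300,302,304,306): print(u,S['pixels'][207:210,u].tolist(),(RF.T@(world(S,u,208,.026)[:2]-O)*1e3).round(1))"
```

```text
t 5.37 fix [49.9 30.6] z 23.9 gap 0.0 Ff [1.2 3.3] -0.4 ytool deg 95.0 tilt -1.0
travel [-0.0026 -0.0014 -0.0001]
[[-80.0, -77.7], [-70.0, -78.9], [-60.0, -79.3], [-50.0, -77.6], [-40.0, -78.1], [-30.0, -79.0], [-20.0, -77.2], [-10.0, -77.6], [0.0, -78.3], [10.0, -76.6], [20.0, -77.3], [30.0, -78.0], [40.0, -76.1], [50.0, -76.7], [60.0, -77.6]] 0.7119851306523243
300 [[118, 119, 112], [121, 122, 114], [129, 134, 126]] [ 55.  -79.6]
302 [[229, 230, 225], [205, 205, 201], [131, 131, 126]] [ 54.6 -85.2]
304 [[227, 227, 224], [201, 200, 197], [137, 141, 135]] [ 54.1 -90.9]
306 [[230, 228, 225], [191, 191, 185], [122, 122, 116]] [ 53.7 -96.5]
```

About 4 mm remain to the screw. I feel for it in fine steps.

Request:
apply_moves --claw '[-1,-1,-1,-1,-1]' --travel '[[-0.0002,-0.0006,0],[-0.0004,-0.0012,0],[-0.0006,-0.0018,0],[-0.0008,-0.0024,0],[-0.001,-0.003,0]]' --turn '[[0,0,0],[0,0,0],[0,0,0],[0,0,0],[0,0,0]]'

```text
t: 5.83
tcp_pos: [0.5638, 0.0664, 0.0239]
tool_rot: [-0.044, 0.999, 0.0, 0.001]
force: [1.6, 4.0, 0.3]
finger_gap: 0.003
gripper_force: 2.1
```

Request:
apply_moves --claw '[-1,-1,-1]' --travel '[[0,-0.0004,0],[0,-0.0008,0],[0,-0.0012,0]]' --turn '[[0,0,0],[0,0,0],[0,0,0]]'

```text
t: 6.08
tcp_pos: [0.5641, 0.0655, 0.024]
tool_rot: [-0.044, 0.999, 0.0, 0.001]
force: [4.1, 5.0, 1.0]
finger_gap: 0.001
gripper_force: 2.3
```

```bash
python3 -c "
from h import *
go(*arc(0),24)"
```

```text
t 6.08 fix [51.2 27.2] z 24.0 gap 0.0 Ff [4.5 4.6] 1.0 ytool deg 94.99 tilt -1.0
travel [-0.001   0.0029  0.    ]
```

Request:
apply_moves --claw '[-1,-1,-1]' --travel '[[-0.0006,-0.0003,0],[-0.0009,-0.0006,0],[-0.0011,-0.0009,0]]' --turn '[[0,0,0],[0,0,0],[0,0,0]]'

```text
t: 6.33
tcp_pos: [0.5646, 0.0649, 0.024]
tool_rot: [-0.044, 0.999, 0.0, 0.0]
force: [2.7, 4.6, 0.9]
finger_gap: -0.001
gripper_force: 2.3
```

Request:
apply_moves --claw '[-1,-1,-1]' --travel '[[-0.0001,-0.0003,0],[-0.0002,-0.0006,0],[-0.0004,-0.0009,0]]' --turn '[[0,0,0],[0,0,0],[0,0,0]]'

```text
t: 6.58
tcp_pos: [0.5651, 0.0642, 0.024]
tool_rot: [-0.044, 0.999, 0.0, 0.001]
force: [2.9, 3.4, 1.1]
finger_gap: 0.001
gripper_force: 2.2
```

```bash
python3 -c "
from h import *
go(*arc(0),24)"
```

```text
t 6.58 fix [52.1 25.8] z 24.0 gap 0.0 Ff [3.2 3.1] 1.1 ytool deg 94.99 tilt -1.0
travel [0.0001 0.0046 0.    ]
```

Still sliding at about 4 N; I keep feeling.

Request:
apply_moves --claw '[-1,-1,-1,-1]' --travel '[[-0.0003,-0.0003,0],[-0.0005,-0.0006,0],[-0.0006,-0.0009,0],[-0.0008,-0.0012,0]]' --turn '[[0,0,0],[0,0,0],[0,0,0],[0,0,0]]'

```text
t: 6.92
tcp_pos: [0.5655, 0.0636, 0.024]
tool_rot: [-0.043, 0.999, 0.0, 0.0]
force: [1.9, 5.5, 0.3]
finger_gap: -0.0
gripper_force: 3.1
```

Request:
apply_moves --claw '[-1,-1,-1]' --travel '[[-0.0002,-0.0003,0],[-0.0003,-0.0006,0],[-0.0005,-0.0009,0]]' --turn '[[0,0,0],[0,0,0],[0,0,0]]'

```text
t: 7.17
tcp_pos: [0.5655, 0.0635, 0.0239]
tool_rot: [-0.043, 0.999, 0.001, -0.0]
force: [1.5, 7.6, 1.6]
finger_gap: 0.0
gripper_force: 4.1
```

```bash
python3 -c "
from h import *
go(*arc(0),24)"
```

```text
t 7.17 fix [52.4 25.1] z 23.9 gap 0.0 Ff [2.1 7.5] 1.6 ytool deg 94.95 tilt -1.0
travel [ 0.0005  0.0055 -0.0001]
```

The tool has stalled, so the screw is felt (about 3 N/mm). I raise the force.

Request:
apply_moves --claw '[-1,-1,-1,-1]' --travel '[[0,-0.0004,0],[0,-0.0008,0],[0,-0.0012,0],[0,-0.0012,0]]' --turn '[[0,0,0],[0,0,0],[0,0,0],[0,0,0]]'

```text
t: 7.5
tcp_pos: [0.5656, 0.0633, 0.024]
tool_rot: [-0.043, 0.999, 0.001, -0.0]
force: [1.3, 10.3, 1.4]
finger_gap: 0.001
gripper_force: 5.2
```

Request:
apply_moves --claw '[-1,-1,-1,-1,-1]' --travel '[[0,-0.0004,0],[0,-0.0008,0],[0,-0.0012,0],[0,-0.0012,0],[0,-0.0012,0]]' --turn '[[0,0,0],[0,0,0],[0,0,0],[0,0,0],[0,0,0]]'

```text
t: 7.92
tcp_pos: [0.5656, 0.0631, 0.024]
tool_rot: [-0.043, 0.999, 0.002, -0.0]
force: [1.3, 13.4, 1.7]
finger_gap: 0.001
gripper_force: 6.5
```

Request:
apply_moves --claw '[-1,-1,-1,-1,-1]' --travel '[[0,-0.0003,0],[0,-0.0003,0],[0,-0.0003,0],[0,-0.0003,0],[0,-0.0003,0]]' --turn '[[0,0,0],[0,0,0],[0,0,0],[0,0,0],[0,0,0]]'

```text
t: 8.33
tcp_pos: [0.5656, 0.0631, 0.024]
tool_rot: [-0.043, 0.999, 0.002, -0.0]
force: [1.8, 14.2, 1.2]
finger_gap: -0.005
gripper_force: 6.8
```

Request:
apply_moves --claw '[-1,-1,-1,-1]' --travel '[[0,0,0],[0,0,0],[0,0,0],[0,0,0]]' --turn '[[0,0,0],[0,0,0],[0,0,0],[0,0,0]]'

```text
t: 8.67
tcp_pos: [0.5656, 0.0631, 0.024]
tool_rot: [-0.043, 0.999, 0.002, -0.0]
force: [2.1, 14.4, 1.6]
finger_gap: -0.002
gripper_force: 6.8
```

Pressed at 14 N for over half a second. I back off, then lift.

Request:
apply_moves --claw '[-1,-1,-1,-1,-1]' --travel '[[0,0.004,0],[0,0.01,0],[0,0.025,0],[0,0.04,0],[0,0.05,0]]' --turn '[[0,0,0],[0,0,0],[0,0,0],[0,0,0],[0,0,0]]'

```text
t: 9.08
tcp_pos: [0.5616, 0.1013, 0.0236]
tool_rot: [-0.044, 0.999, -0.0, -0.001]
force: [-0.3, -0.0, -0.4]
finger_gap: 0.001
gripper_force: 0.0
```

Request:
apply_moves --claw '[-1,-1,-1,-1,-1]' --travel '[[0,0,-0.04],[0,0,-0.08],[0,0,-0.12],[0,0,-0.145],[0,0,-0.15]]' --turn '[[0,0,0],[0,0,0],[0,0,0],[0,0,0],[0,0,0]]'

```text
t: 9.5
tcp_pos: [0.5646, 0.1008, 0.1477]
tool_rot: [-0.044, 0.999, -0.0, 0.004]
force: [0.8, 0.1, -0.2]
finger_gap: 0.002
gripper_force: 0.0
```

```bash
python3 -c "
from h import *
from station import manip
go(145,-75,150)
S=manip.snapshot('top');cv2.imwrite('pics/t3.png',cv2.resize(S['pixels'][160:290,215:345,::-1],None,fx=4.6,fy=4.6))
S=manip.snapshot('scene');P=cloud(S);np.savez('s3.npz',**S)
cv2.imwrite('pics/s3.png',cv2.resize(S['pixels'][150:270,220:380,::-1],None,fx=4.6,fy=4.6))
m=(P[...,2]>.06)&(P[...,2]<.084)
q=(P[...,:2]-O)@RF*1e3
m&=(abs(q[...,0]-115)<70)&(abs(q[...,1]+70)<60);print(m.sum(),q[m].mean(0),np.median(q[m],0),P[m][:,2].max())"
```

```text
t 9.5 fix [54.8 62.4] z 147.7 gap 0.0 Ff [ 0.8 -0. ] -0.2 ytool deg 95.06 tilt -1.0
travel [-0.1126 -0.1718 -0.0018]
63 [115.18355636 -73.13199337] [116.24867928 -73.42019348] 0.08324412801463464
```

View pics/t3.png

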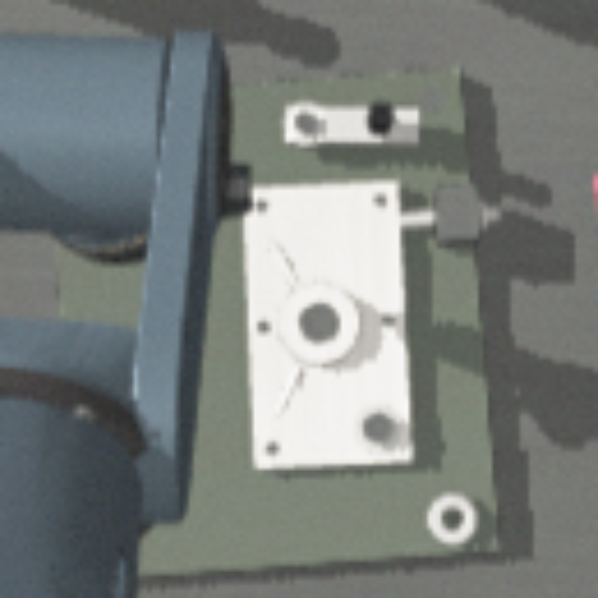

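The cover is home: its edge touches the screw tip at (400,218) and it is nearly parallel to the fixture. The keeper is still open with its handle at (380,115), which is about (113,-75) mm in the fixture. I now go behind the handle (fixture +x,-y side), with the tool turned 45° clockwise.

Request:
apply_moves --claw '[-1,-1,-1,-1,-1]' --travel '[[-0.107,-0.206,0],[-0.107,-0.206,0],[-0.107,-0.206,0],[-0.107,-0.206,0],[-0.107,-0.206,0]]' --turn '[[0,0,0.19],[0,0,0.19],[0,0,0.19],[0,0,0.19],[0,0,0.19]]'

```text
t: 10.02
tcp_pos: [0.664, -0.0611, 0.1414]
tool_rot: [0.256, 0.967, -0.001, 0.0]
force: [0.9, 0.1, 0.5]
finger_gap: 0.001
gripper_force: 0.0
```

Request:
apply_moves --claw '[-1,-1,-1,-1]' --travel '[[0,0,0],[0,0,0],[0,0,0],[0,0,0]]' --turn '[[0,0,0.06],[0,0,0.06],[0,0,0.06],[0,0,0.06]]'

```text
t: 10.35
tcp_pos: [0.6608, -0.0562, 0.1415]
tool_rot: [0.341, 0.94, -0.0, -0.002]
force: [0.4, 0.1, 0.8]
finger_gap: 0.0
gripper_force: 0.0
```

```bash
python3 -c "
from h import *
go(140.5,-102.5,60)"
```

```text
t 10.35 fix [ 136.8 -102.4] z 141.5 gap 0.0 Ff [0.4 0.1] 0.8 ytool deg 50.1 tilt -1.0
travel [-0.0037  0.0034  0.1019]
```

Request:
apply_moves --claw '[-1,-1,-1,-1,-1]' --travel '[[0,0.003,0.03],[0,0.003,0.06],[0,0.003,0.09],[0,0.003,0.102],[0,0.003,0.102]]' --turn '[[0,0,0],[0,0,0],[0,0,0],[0,0,0],[0,0,0]]'

```text
t: 10.77
tcp_pos: [0.6608, -0.0535, 0.0586]
tool_rot: [0.341, 0.94, -0.0, -0.004]
force: [0.7, -0.9, -0.5]
finger_gap: -0.0
gripper_force: 0.0
```

```bash
cat >> h.py <<'E'
def karc(deg,back=0):  # tool centre (fixture mm) touching the handle with its x face, keeper at deg
    a=np.radians(deg); return np.array([117-45*np.cos(a),-30-45*np.sin(a)])+(19+back)*np.array([.707,-.707])
E
python3 -c "
from h import *
go(*karc(85),60)
f=karc(85)
R45=np.array([[-.707,.707],[.707,.707]])
for d in (75,65,55,45,35,25,15,5,0,-3):
  n=karc(d);print(d,n.round(1),(R45@(n-f)/800).round(4))"
```

```text
t 10.77 fix [137.2 -99.8] z 58.6 gap -0.0 Ff [ 0.6 -0.9] -0.5 ytool deg 50.1 tilt -1.0
travel [ 0.0196  0.0008 -0.0016]
75 [118.8 -86.9] [ 0.008  -0.0056]
65 [111.4 -84.2] [ 0.0169 -0.0098]
55 [104.6 -80.3] [ 0.0264 -0.0123]
45 [ 98.6 -75.3] [ 0.0362 -0.0132]
35 [ 93.6 -69.2] [ 0.0459 -0.0123]
25 [ 89.6 -62.5] [ 0.0554 -0.0098]
15 [ 87.  -55.1] [ 0.0643 -0.0056]
5 [ 85.6 -47.4] [0.0723 0.    ]
0 [ 85.4 -43.4] [0.0759 0.0033]
-3 [ 85.5 -41.1] [0.0779 0.0055]
```

Approach the handle gently; the expected contact is 0.0196 along tool x.

Request:
apply_moves --claw '[-1,-1,-1,-1,-1]' --travel '[[0.004,0.0005,0],[0.008,0.0008,0],[0.012,0.0008,-0.001],[0.016,0.0008,-0.001],[0.0195,0.0008,-0.001]]' --turn '[[0,0,0],[0,0,0],[0,0,0],[0,0,0],[0,0,0]]'

```text
t: 11.18
tcp_pos: [0.6524, -0.0439, 0.0644]
tool_rot: [0.342, 0.94, 0.0, 0.001]
force: [0.4, 0.4, -1.1]
finger_gap: 0.001
gripper_force: 0.0
```

Request:
apply_moves --claw '[-1,-1,-1,-1,-1]' --travel '[[0.0025,-0.0015,0],[0.005,-0.003,0],[0.0075,-0.0043,0],[0.01,-0.0057,0],[0.0125,-0.007,0]]' --turn '[[0,0,0],[0,0,0],[0,0,0],[0,0,0],[0,0,0]]'

```text
t: 11.6
tcp_pos: [0.6424, -0.0435, 0.0636]
tool_rot: [0.342, 0.94, -0.0, 0.002]
force: [4.0, -4.6, 0.1]
finger_gap: 0.003
gripper_force: 2.7
```

```bash
python3 -c "
from h import *
go(*karc(55),60)"
```

```text
t 11.6 fix [119.7 -88.2] z 63.6 gap 0.0 Ff [ 3.6 -5. ] 0.1 ytool deg 50.02 tilt -1.0
travel [ 0.0203 -0.0064  0.0044]
```

Request:
apply_moves --claw '[-1,-1,-1,-1,-1]' --travel '[[0.004,-0.002,0],[0.008,-0.0035,0],[0.012,-0.0048,0.001],[0.016,-0.006,0.001],[0.02,-0.0068,0.002]]' --turn '[[0,0,0],[0,0,0],[0,0,0],[0,0,0],[0,0,0]]'

```text
t: 12.02
tcp_pos: [0.626, -0.0381, 0.0621]
tool_rot: [0.342, 0.94, -0.001, 0.002]
force: [0.9, -4.6, 1.6]
finger_gap: -0.001
gripper_force: 2.1
```

```bash
python3 -c "
from h import *
go(*karc(35),60)"
```

```text
t 12.02 fix [103.8 -81.4] z 62.1 gap -0.0 Ff [ 0.5 -4.6] 1.6 ytool deg 50.0 tilt -1.0
travel [0.0198 0.0017 0.0026]
```

Request:
apply_moves --claw '[-1,-1,-1,-1,-1]' --travel '[[0.004,-0.0003,0],[0.008,-0.0003,0],[0.012,0,0.001],[0.016,0.0006,0.001],[0.02,0.0014,0.001]]' --turn '[[0,0,0],[0,0,0],[0,0,0],[0,0,0],[0,0,0]]'

```text
t: 12.43
tcp_pos: [0.6132, -0.025, 0.0605]
tool_rot: [0.342, 0.94, -0.0, -0.0]
force: [0.7, -4.3, -1.0]
finger_gap: 0.001
gripper_force: 1.6
```

```bash
python3 -c "
from h import *
go(*karc(15),60)"
```

```text
t 12.43 fix [ 92.2 -67.2] z 60.5 gap 0.0 Ff [ 0.4 -4.4] -1.0 ytool deg 49.99 tilt -1.0
travel [0.0153 0.0061 0.0007]
```

Request:
apply_moves --claw '[-1,-1,-1,-1,-1]' --travel '[[0.0032,0.0008,0],[0.0064,0.0018,0],[0.0096,0.003,0],[0.0126,0.0044,0],[0.0155,0.006,0]]' --turn '[[0,0,0],[0,0,0],[0,0,0],[0,0,0],[0,0,0]]'

```text
t: 12.85
tcp_pos: [0.6069, -0.0127, 0.0605]
tool_rot: [0.342, 0.94, 0.0, -0.0]
force: [1.4, -3.9, -0.5]
finger_gap: -0.002
gripper_force: 1.4
```

```bash
python3 -c "
from h import *
go(*karc(6),60)
go(*karc(0),60)"
```

```text
t 12.85 fix [ 87.  -54.4] z 60.5 gap -0.0 Ff [ 1. -4.] -0.5 ytool deg 50.01 tilt -1.0
travel [0.0067 0.0044 0.0006]
t 12.85 fix [ 87.  -54.4] z 60.5 gap -0.0 Ff [ 1. -4.] -0.5 ytool deg 50.01 tilt -1.0
travel [0.0111 0.0083 0.0006]
```

Request:
apply_moves --claw '[-1,-1,-1,-1,-1]' --travel '[[0.0016,0.0009,0],[0.003,0.0018,0],[0.0044,0.0027,0],[0.0058,0.0037,0],[0.007,0.0046,0]]' --turn '[[0,0,0],[0,0,0],[0,0,0],[0,0,0],[0,0,0]]'

```text
t: 13.27
tcp_pos: [0.6053, -0.0066, 0.0607]
tool_rot: [0.342, 0.94, 0.0, 0.0]
force: [0.8, -2.9, -0.5]
finger_gap: 0.002
gripper_force: 1.3
```

Request:
apply_moves --claw '[-1,-1,-1,-1]' --travel '[[0.0006,0.0005,0],[0.0012,0.001,0],[0.0018,0.0015,0],[0.0024,0.002,0]]' --turn '[[0,0,0],[0,0,0],[0,0,0],[0,0,0]]'

```text
t: 13.6
tcp_pos: [0.6048, -0.0043, 0.0607]
tool_rot: [0.342, 0.94, -0.0, 0.0]
force: [0.9, -3.3, 0.8]
finger_gap: -0.0
gripper_force: 1.2
```

```bash
python3 -c "
from h import *
go(*karc(0),60)"
```

```text
t 13.6 fix [ 85.6 -45.8] z 60.7 gap -0.0 Ff [ 0.6 -3.4] 0.8 ytool deg 49.99 tilt -1.0
travel [0.0023 0.0019 0.0008]
```

Request:
apply_moves --claw '[-1,-1,-1,-1]' --travel '[[0.0005,0.0005,0],[0.001,0.001,0],[0.0015,0.0015,0],[0.002,0.002,0]]' --turn '[[0,0,0],[0,0,0],[0,0,0],[0,0,0]]'

```text
t: 13.93
tcp_pos: [0.6046, -0.002, 0.0607]
tool_rot: [0.342, 0.94, 0.0, 0.0]
force: [0.1, -3.7, -0.1]
finger_gap: 0.0
gripper_force: 1.2
```

Request:
apply_moves --claw '[-1,-1,-1]' --travel '[[0.0004,0.0004,0],[0.0008,0.0008,0],[0.0012,0.0012,0]]' --turn '[[0,0,0],[0,0,0],[0,0,0]]'

```text
t: 14.18
tcp_pos: [0.6045, -0.0006, 0.0606]
tool_rot: [0.342, 0.94, 0.0, 0.0]
force: [0.1, -2.7, 1.3]
finger_gap: -0.001
gripper_force: 1.2
```

```bash
python3 -c "
from h import *
go(*karc(0),60)"
```

```text
t 14.18 fix [ 85.6 -42.1] z 60.6 gap -0.0 Ff [-0.1 -2.7] 1.3 ytool deg 50.0 tilt -1.0
travel [-0.001  -0.0013  0.0008]
```

No end stop yet, so I keep feeling in small steps.

Request:
apply_moves --claw '[-1,-1,-1,-1]' --travel '[[0.0004,0.0004,0],[0.0008,0.0008,0],[0.0012,0.0012,0],[0.0012,0.0012,0]]' --turn '[[0,0,0],[0,0,0],[0,0,0],[0,0,0]]'

```text
t: 14.52
tcp_pos: [0.6046, 0.0004, 0.0607]
tool_rot: [0.342, 0.94, -0.0, 0.0]
force: [0.5, -3.7, 0.6]
finger_gap: 0.001
gripper_force: 1.7
```

Request:
apply_moves --claw '[-1,-1,-1,-1]' --travel '[[0.0004,0.0004,0],[0.0008,0.0008,0],[0.0012,0.0012,0],[0.0012,0.0012,0]]' --turn '[[0,0,0],[0,0,0],[0,0,0],[0,0,0]]'

```text
t: 14.85
tcp_pos: [0.6051, 0.0011, 0.0609]
tool_rot: [0.342, 0.94, -0.0, 0.001]
force: [2.1, -6.6, 0.7]
finger_gap: 0.001
gripper_force: 2.6
```

Request:
apply_moves --claw '[-1,-1,-1,-1]' --travel '[[0.0005,0.0003,0],[0.001,0.0006,0],[0.0014,0.0008,0],[0.0014,0.0008,0]]' --turn '[[0,0,0],[0,0,0],[0,0,0],[0,0,0]]'

```text
t: 15.18
tcp_pos: [0.6051, 0.0012, 0.0609]
tool_rot: [0.341, 0.94, -0.001, 0.002]
force: [0.8, -9.2, -0.7]
finger_gap: -0.001
gripper_force: 3.7
```

```bash
python3 -c "
from h import *
go(*karc(0),60)
from station import manip
S=manip.snapshot('scene')
cv2.imwrite('pics/s4.png',cv2.resize(S['pixels'][150:270,220:380,::-1],None,fx=4.6,fy=4.6))"
```

```text
t 15.18 fix [ 86.4 -40.4] z 60.9 gap -0.0 Ff [-0.  -9.2] -0.7 ytool deg 50.07 tilt -1.0
travel [-0.0018 -0.0035  0.0011]
```

View pics/s4.png

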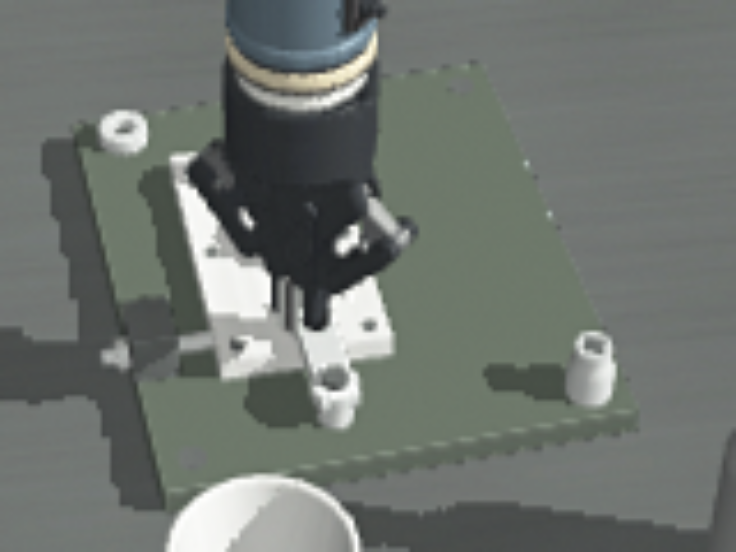

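The keeper finger lies over the cover along the fixture's -x (post at (337,385)), with the handle pressed on its end stop: stalled at 9 N. I back off along fixture -y, then lift.

Request:
apply_moves --claw '[-1,-1,-1,-1,-1]' --travel '[[-0.004,-0.004,0],[-0.01,-0.01,0],[-0.018,-0.018,0],[-0.024,-0.024,0],[-0.024,-0.024,0]]' --turn '[[0,0,0],[0,0,0],[0,0,0],[0,0,0],[0,0,0]]'

```text
t: 15.65
tcp_pos: [0.6063, -0.0251, 0.0605]
tool_rot: [0.343, 0.939, 0.0, -0.0]
force: [0.4, 0.2, 0.8]
finger_gap: 0.001
gripper_force: 0.0
```

Request:
apply_moves --claw '[-1,-1,-1,-1,-1]' --travel '[[0,0,-0.03],[0,0,-0.07],[0,0,-0.11],[0,0,-0.15],[0,0,-0.18]]' --turn '[[0,0,0],[0,0,0],[0,0,0],[0,0,0],[0,0,0]]'

```text
t: 16.07
tcp_pos: [0.6066, -0.0236, 0.2073]
tool_rot: [0.342, 0.94, 0.0, 0.001]
force: [0.2, -1.9, 0.2]
finger_gap: -0.001
gripper_force: 0.0
```

Request:
apply_moves --claw '[-1,-1,-1,-1,-1]' --travel '[[-0.04,-0.2,0],[-0.04,-0.2,0],[-0.04,-0.2,0],[-0.04,-0.2,0],[-0.04,-0.2,0]]' --turn '[[0,0,0],[0,0,0],[0,0,0],[0,0,0],[0,0,0]]'

```text
t: 16.48
tcp_pos: [0.5249, -0.172, 0.2047]
tool_rot: [0.345, 0.939, -0.001, -0.001]
force: [-0.5, -0.1, 0.5]
finger_gap: 0.005
gripper_force: 0.0
```

```bash
python3 -c "
from h import *
from station import manip
go(0,0,200)
S=manip.snapshot('top');cv2.imwrite('pics/t5.png',cv2.resize(S['pixels'][160:290,215:345,::-1],None,fx=4.6,fy=4.6))
P=cloud(S);q=(P[...,:2]-O)@RF*1e3
m=(P[...,2]>.06)&(P[...,2]<.084)&(abs(q[...,0]-85)<60)&(abs(q[...,1]+30)<60);print(m.sum(),q[m].mean(0))
m=(abs(P[...,2]-.032)<.003)&(abs(q[...,0])<100)&(abs(q[...,1]+30)<60)
print(cv2.minAreaRect(q[m].astype(np.float32)))"
```

```text
t 16.48 fix [  -8.6 -205.9] z 204.7 gap 0.0 Ff [-0.5 -0. ] 0.5 ytool deg 49.66 tilt -1.0
travel [0.1756 0.1886 0.0054]
27 [ 70.87023178 -29.90621896]
((-5.286994934082031, -34.842777252197266), (99.15381622314453, 170.4628448486328), 86.71729278564453)
```

View pics/t5.png

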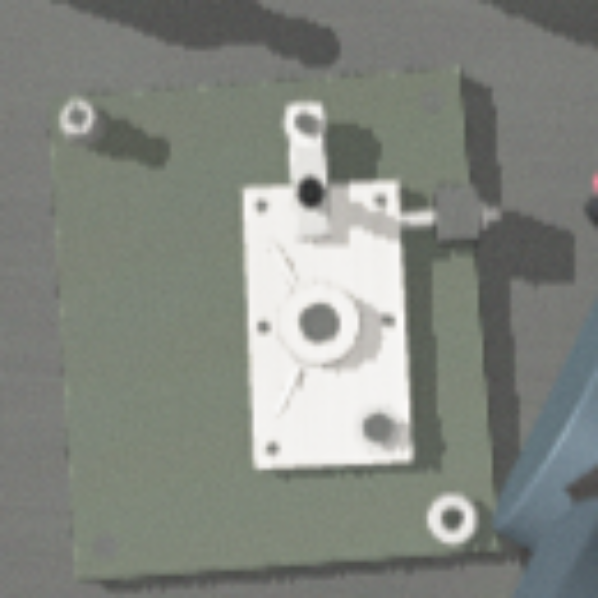

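The keeper is closed, with its handle at fixture (71,-30) against the ideal (72,-30). The cover is home on the screw, within about 3° of the fixture's x axis. The bearing and socket are where they were, and the arm is clear.

```bash
python3 -c "
from station import manip
print(manip.sign_off())"
```

```text
the job is handed in; nothing more can be done
None
```

The job is handed in: the cover was pressed home on the stop screw at about 14 N, the keeper is closed on its end stop, and the arm is clear; no verdict was returned.

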